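# Hold the garlic bulb over the saucepan with the kitchen tongs

### The arm

A 6-joint arm with a two-finger parallel gripper is mounted at the origin on a cart in front of the work surface, level with it; the furniture and walls round the work are solid. World frame = base frame: x ahead of the robot, y to its left, z up, the work surface at z = 0. Lengths are in mm, angles in rad, forces in N, time in s.
With the tool pointing down it reaches from about 350 to 800 mm from the base axis. Payload 7.3 kg.
Tool frame: the origin (TCP) lies on the centre line of the jaws, within the pads' length; the fingertips stand 25 mm ahead of it and the grasp point (between the pads) lies 6 mm ahead of it; z points along the fingers, y is the line along which they close (so a half turn about z gives the same grasp; the last joint's range is limited). The gripper opens to 85 mm and grips with 20 to 120 N. Pads are 22 mm wide; open, the fingers measure 114 mm over their backs; the gripper's body (76 mm by 85 mm) begins 54 mm behind the grasp point. The pads swing forward as they close: fully open they stand 13 mm farther back than shut.
Start: joints at [1.109, 0.342, 1.524, -0, 1.275, -0.146], TCP at [163.038, 499.062, 235.322] pointing down, gripper open.
Joint ranges: [-2.53, 2.53], [-0.77, 2.02], [0.04, 2.7], [-1, 4.14], [0.28, 2.66], [-3.11, 3.11]. Speed limits (rad/s): [2.57, 2.57, 3.14, 3.14, 3.14, 3.14].

### API

Orientations are given as [roll, pitch, yaw] about the fixed x, y, z axes, in that order (R = Rz(yaw) Ry(pitch) Rx(roll)).
In Python, from workcell import ctrl gives the robot as it stands. The module is installed in compiled form; this text tells all that it offers.
- The arm moves only by the tool carry_out, never from a script. Its argument "moves" is a list of rows, each a list of 3 entries, a list of its own where there are three numbers: the turn, a rotation vector about the tool's x, y, z scaled (see below), then the shift along the tool's x, y, z scaled (see below), then the opening, from -1 (shut) to 1 (fully open). In form: [[[rx, ry, rz], [tx, ty, tz], gripper], ...]. A call has 1 to 20 rows; each row shifts and turns the commanded pose from where the row before left it, along the tool's axes as they then stand; what a row does not reach is not made up. The controller multiplies each number of a shift by 20 mm and each number of a turn by 360 degrees. A row lasts 1/12 s, in which the tool goes at most 41.7 mm and 7.16 degrees, less where a joint would pass 70% of its speed; a pose out of reach is approached as far as the arm can. A call with a number of a shift or a turn outside -1 to 1 is refused whole. A call with a gripper value outside its range is refused whole. The fingers move at their own pace and stop on an object; the grip force is fixed at half the most. Time passes only in rows, so rows that do not move let the fingers close. It gives the time, the measured TCP pose, the force, the opening and the grip force at its end, in the units of the state.
- ctrl.get_state(): the state, without advancing time (a new reading comes with each control period).
- ctrl.camera(name): name is "side" or "top"; returns the picture (480x640x3 uint8, red, green, blue); there is no depth.
- ctrl.camera_params(name): a dict with "fovy" (degrees; the focal length in pixels is half the picture's height over the tangent of half this angle, whatever the lens; pixels are square), "cx", "cy" (the principal point, pixels), "R" (3x3) and "t" (3): a world point X has camera coordinates R X + t. Camera axes: x right, y down, z forward; pixel columns grow to the right and rows downward; lengths in mm; the calibration is good to about 2 mm. A picture is of the moment at which its call begins. camera_params takes no time and is no camera call.
- ctrl.close_job(): hands the job in; it is judged then, once.
The state is a dict: "time": time; "qpos": joint angles; "qd": joint speeds; "effort": joint torques, N m; "tool_pos": TCP position; "ee_rot": TCP orientation; "ft_force": force on the tool from outside, world axes, zero at the start; "wrist_torque": the same for the moment, N m; "grip_width": finger opening in mm; "grasp_force": force on a finger pad.
Only numpy, scipy, OpenCV 4.12 (cv2) and the standard library are available. Lean on these libraries where they do the work, as an engineer would, in place of code of your own. Each camera call takes 0.05 s, during which the arm holds its last target. There are 200 camera calls.

### The job

Pick the kitchen tongs up off the worktop by their two black grip panels, bring the open jaws round the garlic bulb, close them on it and lift it with the tongs. Finish while holding it still in the tongs over the middle of the saucepan, a few centimetres clear above the rim: do not drop it in or let go. Do not touch the garlic with the robot's own fingers, and leave the saucepan, lemon, onion and flat tin where they are.

Things in the scene. Friction and masses are not known exactly. Their poses are not given: they have to be found in the camera images.
- tongs: Sprung steel kitchen tongs, 240 mm long with the pull ring, 24 mm high, 0.125 kg, lying on edge on the worktop so that the arms spread sideways. Origin: on the hinge pin at the underside (worktop level); x runs from the hinge along the centre line to the jaws, y across, z up. Both arms swing together, symmetrically about x. Mass centre about 80 mm from the hinge.
- tongs_grip (a point): Where to pinch: on the centre line midway between the black panels (44 x 24 mm, one outside each arm), 95 mm from the hinge, 12 mm above the tongs' underside; axes as the tongs'. Open, 58 mm over the panels. Pinched along y from above, the jaws close. The spring pushes each panel out with 8 to 11 N, so a part-closed grip, 53 mm over the panels, carries the tongs with open jaws.
- tongs_mouth (a point): Middle between the two cupped jaws, 181 mm from the hinge (86 mm beyond tongs_grip) on the centre line, 12 mm above the tongs' underside; axes as the tongs'. The jaws, as high as the arms, span x = 158 to 206 mm. Open, 93 mm apart inside, 101 mm over all; they close 1.9 mm for each mm that the panels close. Closed on the garlic bulb it is about 37 mm over the panels.
- tongs_left (a joint): How far each arm of the tongs has swung shut about the hinge, rad: 0 fully open, about 0.11 when closed on the garlic bulb, 0.2 fully shut.
- garlic: White garlic bulb, firm (a strong grip does no harm), 60 x 57 mm wide and 58 mm high with its stalk, about 0.04 kg, standing on the worktop to the right of the saucepan; a tiled wall stands to its right, 430 mm high, so keep the wrist to its left. Origin: centre of its underside, z up.
- garlic_middle (a point): The middle of the garlic bulb's body, on its axis 25 mm above its underside, at about its greatest width.
- saucepan: Cream enamelled saucepan standing loose on the worktop, round pan 144 mm across and 77 mm high, with one handle 128 mm long (top at 81 mm). Origin: on the worktop, below the handle's root at the edge of the pan; the handle points to -y, the pan's centre lies at +71 mm in y.
- saucepan_mouth (a point): Centre of the saucepan's open mouth, level with the rim, 77 mm above the worktop.
- lemon: Bystander: lemon, 71 x 53 x 51 mm, lying farther back than the garlic. Leave it alone.
- onion: Bystander: brown onion, 78 mm wide and 85 mm high, lying farther back than the garlic. Leave it alone.
- sardine_tin: Bystander: flat oblong tin, 63 x 105 x 25 mm, lying near the front edge. Leave it alone.
Mind the look-alikes: they are no part of the job. What is meant by the garlic is not orange or purple, and is the larger of those in its own colour.

How it is judged (in metres and radians):
On the way, in this order (a step that is already met when the one before it is completed fails the run):
1. the tongs are gripped by the robot and lifted off the worktop, the garlic still in its place (height (world z) of tongs_grip above 0.03 m and contact force between the fingers and tongs above 3 N and distance of garlic_middle from where it was at the start of the episode below 0.02 m), for 0.2 s.
2. the garlic bulb is gripped between the jaws of the tongs and lifted clear of the worktop (contact force between the fingers and tongs above 3 N and contact force between tongs and garlic above 2 N and distance between garlic_middle and tongs_mouth below 0.035 m and contact force between the fingers and garlic below 0.2 N and height (world z) of garlic_middle above 0.065 m), for 0.2 s.
At the end, for the whole second after the job is handed in: Fingers grip the tongs (over 3 N), jaws grip the bulb (over 2 N, its middle within 35 mm of tongs_mouth); the bulb is within 40 mm sideways of the pan centre, its middle 45 mm or more above the rim, slower than 0.05 m/s, touching neither pan nor fingers; tongs off the pan; pan moved under 30 mm (contact force between the fingers and tongs above 3 N and contact force between tongs and garlic above 2 N and distance between garlic_middle and tongs_mouth below 0.035 m and contact force between the fingers and garlic below 0.2 N and horizontal distance between garlic_middle and saucepan_mouth below 0.04 m and z of garlic_middle in the frame of saucepan_mouth above 0.045 m and linear speed of garlic below 0.05 m/s and contact force between each of garlic, tongs and saucepan below 0.1 N and distance of saucepan from where it was at the start of the episode below 0.03 m); the arm keeps its last pose, push and grip.
It fails at once if the robot's fingers touch the garlic (contact force between the fingers and garlic above 0.5 N).
It fails at once if the saucepan is pushed away (distance of saucepan from where it was at the start of the episode above 0.03 m).
It fails at once if a bystander is disturbed (distance of any of lemon, onion, sardine_tin from where it was at the start of the episode above 0.03 m).
It also fails if it takes over 48 s, if anything falls off the work surface, if the arm or the gripper's body presses on something with over 40 N, if the wrist force passes 120 N, or if a joint passes its speed limit or range.

## Working session

There is one attempt and no reset: what is moved stays moved. The work goes in short steps, Python scripts to look and compute and a tool call to move; the robot and the scene stay as the last step left them, time stands still between calls to the robot, and variables do not carry over. Pictures are saved under pics/ and viewed, at most 10 in all, crops included, and the job is handed in when it is done.

Besides the shell and the picture viewer there is one more tool, called after ">>>" as name(argument=value, ...), one argument or row to a line, values as JSON. carry_out: Moves the arm, as the interface text tells. Shifts and turns lie within -1 to 1; 1 stands for 20 mm of shift or 360 degrees of turn. Its arguments: {"type":"object","properties":{"moves":{"type":"array","items":{"type":"array"}}},"required":["moves"]}

```bash
mkdir -p pics
python3 - <<'E'
from workcell import ctrl
import cv2
for n in("top","side"):
    cv2.imwrite(f"pics/{n}0.png",ctrl.camera(n)[:,:,::-1]); print(n,ctrl.camera_params(n))
print(ctrl.get_state())
E
```

```text
top {'fovy': 44.351786883530416, 'cx': 319.7281478282674, 'cy': 244.39078744885342, 'R': array([[ 0.02240292, -0.99974082,  0.00405014],
       [-0.97137956, -0.02272526, -0.23644306],
       [ 0.23647382,  0.00136279, -0.9716369 ]]), 't': array([-253.74572847,  505.70990229, 1083.67835553])}
side {'fovy': 49.61379593732581, 'cx': 315.0176385403946, 'cy': 231.3429295910827, 'R': array([[-0.93042643, -0.36618225,  0.01473821],
       [-0.23376929,  0.56204831, -0.79338113],
       [ 0.2822385 , -0.74162811, -0.60854677]]), 't': array([364.92285086, 289.06152002, 647.51272285])}
{'time': 0.1, 'qpos': array([ 1.10902626e+00,  3.42674073e-01,  1.52489005e+00, -1.12125107e-05,
        1.27540319e+00, -1.46016950e-01]), 'qd': array([-0.00114497, -0.00130448, -0.0027339 ,  0.00079409,  0.00149643,
       -0.0008056 ]), 'effort': array([ 2.54284700e-03, -4.34441257e+01, -2.46490341e+01, -2.36834712e-04,
        4.68001686e-03, -2.82471962e-05]), 'tool_pos': array([162.86760221, 498.74228731, 234.69551349]), 'ee_rot': array([-3.14023106e+00, -1.89402789e-04,  2.82584268e+00]), 'ft_force': array([0.35252279, 0.0605866 , 0.36200953]), 'wrist_torque': array([4.22287899e-02, 3.91302478e-02, 1.46463283e-05]), 'grasp_force': 0.0, 'grip_width': 85.46427271267001}
```

View pics/top0.png

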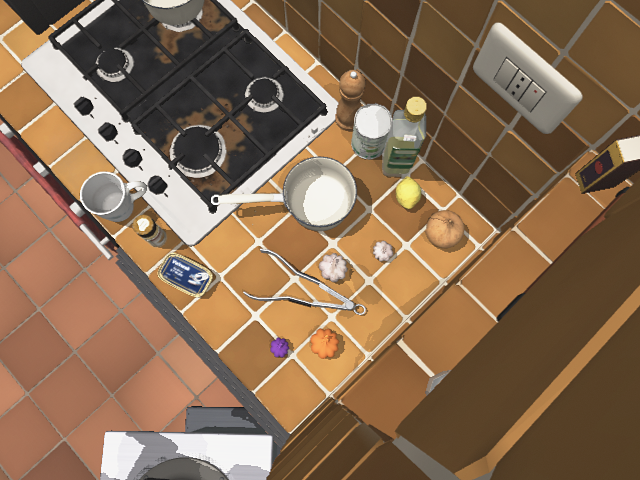

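View pics/side0.png

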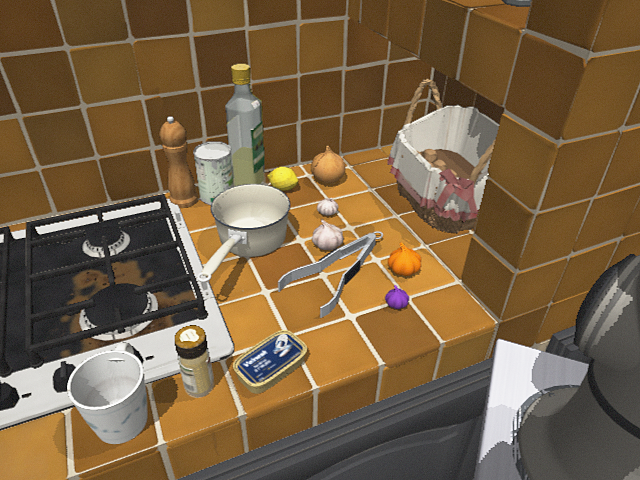

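The top view shows the tongs' hinge at about (352,303), with jaw tips at (264,250) and (245,295). The garlic is the larger white bulb at (334,267), with a smaller look-alike at (384,250). The pan centre is at about (320,193). The wall foot runs from (495,240) to (310,420).

```bash
cat > h.py <<'E'
import numpy as np, cv2
from workcell import ctrl
def P(n):
    p=ctrl.camera_params(n); p['f']=240/np.tan(np.radians(p['fovy']/2)); return p
def proj(n,X):
    p=P(n); c=np.atleast_2d(X)@p['R'].T+p['t']; return np.c_[p['cx']+p['f']*c[:,0]/c[:,2],p['cy']+p['f']*c[:,1]/c[:,2]]
def ray(n,uv):
    p=P(n); d=p['R'].T@np.array([(uv[0]-p['cx'])/p['f'],(uv[1]-p['cy'])/p['f'],1]); return -p['R'].T@p['t'],d
def onz(n,uv,z):
    o,d=ray(n,uv); return o+d*(z-o[2])/d[2]
def tri(a,b):
    A=[];r=[]
    for n,uv in(("top",a),("side",b)):
        o,d=ray(n,uv); d/=np.linalg.norm(d); M=np.eye(3)-np.outer(d,d); A.append(M); r.append(M@o)
    return np.linalg.solve(sum(A),sum(r))
E
python3 - <<'E'
from h import *
print('garlic',tri((334,267),(327,237)),'panz',onz("top",(319,193),77),'z0 garlic',onz("top",(334,268),25))
print('hinge',onz("top",(352,303),12),'jaws',onz("top",(264,250),24),onz("top",(245,294),24))
print('wall',onz("top",(495,240),0),onz("top",(310,430),0))
t=cv2.imread("pics/top0.png"); s=cv2.imread("pics/side0.png")
cv2.imwrite("pics/tz.png",cv2.resize(t[235:335,230:390],None,fx=5,fy=5,interpolation=cv2.INTER_CUBIC))
cv2.imwrite("pics/sz.png",cv2.resize(s[170:330,190:430],None,fx=3.33,fy=3.33,interpolation=cv2.INTER_CUBIC))
E
```

```text
garlic [ 475.61466436 -271.67857597   18.49245976] panz [ 611.04511394 -238.38056534   77.        ] z0 garlic [ 472.5499741  -271.50584483   25.        ]
hinge [ 405.28206958 -308.68318941   12.        ] jaws [ 506.25385426 -130.66906026   24.        ] [416.54099041 -97.2834449   24.        ]
wall [ 544.00210709 -602.34329116    0.        ] [ 162.02747942 -231.64384289    0.        ]
```

View pics/tz.png

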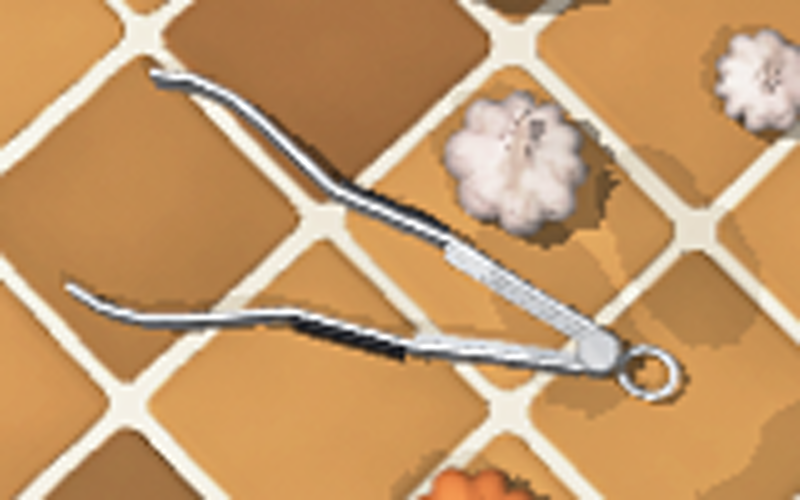

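View pics/sz.png

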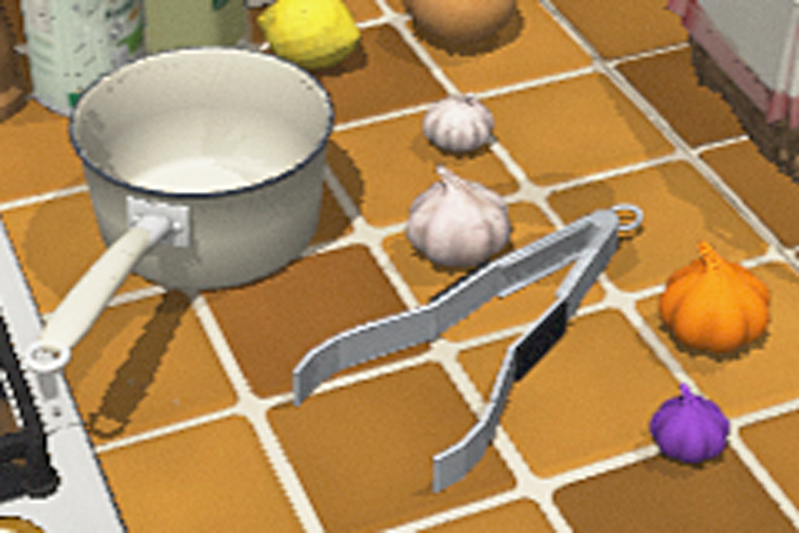

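The zoomed top view puts the jaw tips at about (260,250) and (243,292), the hinge cap at (349,305) and the garlic body centre at (332.5,267). In the side view the garlic body centre is at about (328,237). I'll fit the tongs' pose now and check its sizes.

```bash
cat >> h.py <<'E'
def dn(yaw): return np.array([[np.cos(yaw),np.sin(yaw),0],[np.sin(yaw),-np.cos(yaw),0],[0,0,-1.]])
from scipy.spatial.transform import Rotation as Ro
def plan(target,yawdeg):
    s=ctrl.get_state(); R=Ro.from_euler('xyz',s['ee_rot']).as_matrix()
    d=np.array(target)-s['tool_pos']; rv=Ro.from_matrix(R.T@dn(np.radians(yawdeg))).as_rotvec()
    print('t',round(s['time'],2),'pos',s['tool_pos'].round(1),'yaw',round(np.degrees(s['ee_rot'][2]),1),'rows(20mm) in tool',(R.T@d/20).round(2),'turn/360',(rv/2/np.pi).round(4),'w',s['grip_width'],s['grasp_force'],s['ft_force'].round(1),s['qpos'].round(2))
E
python3 - <<'E'
from h import *
z=lambda u,v:(230+(u+.5)/5-.5,235+(v+.5)/5-.5)
y=lambda u,v:(190+(u+.5)/3.33-.5,170+(v+.5)/3.33-.5)
H=onz("top",z(598,350),24);A=onz("top",z(153,75),24);B=onz("top",z(67,287),24)
m=(A+B)/2;print('H',H,'A',A,'B',B,'len',np.linalg.norm(m-H),'gap',np.linalg.norm(A-B),'yaw',np.degrees(np.arctan2(*(m-H)[1::-1])))
n=B-A;print('yaw perp gap',np.degrees(np.arctan2(-n[0],n[1]))+0, np.degrees(np.arctan2(n[1],n[0])))
p1=(onz("top",z(345,185),24)+onz("top",z(450,240),24))/2;p2=(onz("top",z(295,322),24)+onz("top",z(405,352),24))/2
print('panels',p1,p2,np.linalg.norm(p1-p2),(p1+p2)/2-H,np.linalg.norm(((p1+p2)/2-H)[:2]))
print('side A,B,H',*(onz("side",y(*q),24) for q in((294,375),(434,462),(606,216))))
print('garlic top',onz("top",z(514,163),25),'side',onz("side",y(460,222),25),tri(z(514,163),y(460,222)))
# pan rim ellipse
import cv2
t=ctrl
print('pan',onz("top",(319.5,193),77), onz("top",(283.5,193),77),onz("top",(356,193),77), 'side',onz("side",y(201,122),77))
E
```

```text
H [ 400.30236897 -302.5508587    24.        ] A [ 506.89861983 -123.02147268   24.        ] B [420.41902887 -93.13942592  24.        ] len 204.53063479965965 gap 91.49675606966181 yaw 71.9549242614014
yaw perp gap 70.93798718302462 160.93798718302463
panels [ 453.24434879 -222.43816166   24.        ] [ 403.19678799 -205.14684896   24.        ] 52.950428106867044 [27.91819942 88.75835339  0.        ] 93.04553269928905
side A,B,H [ 505.84705275 -119.25734198   24.        ] [419.58592704 -89.94406646  24.        ] [ 398.50321748 -304.12175535   24.        ]
garlic top [ 474.0976835  -268.29694355   25.        ] side [ 471.95658518 -266.29982354   25.        ] [ 473.59125047 -268.48085842   23.2397475 ]
pan [ 611.06838869 -239.35941785   77.        ] [ 609.39303668 -168.90012913   77.        ] [ 612.76790044 -310.83477874   77.        ] side [ 612.06552062 -232.22259949   77.        ]
```

>>> carry_out(
  moves=[
    [[0,0,0.0056],[-1,0,0],0.6],
    [[0,0,0.0056],[-1,0,0],0.6],
    [[0,0,0.0056],[-1,0,0],0.6],
    [[0,0,0.0056],[-1,0,0],0.6],
    [[0,0,0.0056],[-1,0,0],0.6],
    [[0,0,0.0056],[-1,0,0],0.6],
    [[0,0,0.0056],[-1,0,0],0.6],
    [[0,0,0.0056],[-1,0,0],0.6],
    [[0,0,0.0056],[-1,0,0],0.6],
    [[0,0,0.0056],[-1,0,0],0.6],
    [[0,0,0.0056],[-1,0,0],0.6],
    [[0,0,0.0056],[-1,0,0],0.6],
    [[0,0,0.0056],[-1,0,0],0.6],
    [[0,0,0.0056],[-1,0,0],0.6],
    [[0,0,0.0056],[-1,0,0],0.6],
    [[0,0,0.0056],[-1,0,0],0.6],
    [[0,0,0.0056],[-1,0,0],0.6],
    [[0,0,0.0056],[-1,0,0],0.6],
    [[0,0,0.0056],[-1,0,0],0.6],
    [[0,0,0.0056],[-1,0,0],0.6],
  ],
)

```text
time: 1.77
tool_pos: [475.3, 261.0, 234.8]
ee_rot: [-3.141, -0.0, 2.12]
ft_force: [0.5, -1.0, -0.6]
grip_width: 68.3
grasp_force: 0.0
```

>>> carry_out(
  moves=[
    [[0,0,0.0056],[-1,-0.1,0],0.6],
    [[0,0,0.0056],[-1,-0.1,0],0.6],
    [[0,0,0.0056],[-1,-0.1,0],0.6],
    [[0,0,0.0056],[-1,-0.1,0],0.6],
    [[0,0,0.0056],[-1,-0.1,0],0.6],
    [[0,0,0.0056],[-1,-0.1,0],0.6],
    [[0,0,0.0056],[-1,-0.1,0],0.6],
    [[0,0,0.0056],[-1,-0.1,0],0.6],
    [[0,0,0.0056],[-1,-0.1,0],0.6],
    [[0,0,0.0056],[-1,-0.1,0],0.6],
    [[0,0,0.0056],[-1,-0.1,0],0.6],
    [[0,0,0.0056],[-1,-0.1,0],0.6],
    [[0,0,0.0056],[-1,-0.1,0],0.6],
    [[0,0,0.0056],[-1,-0.1,0],0.6],
    [[0,0,0.0056],[-1,-0.1,0],0.6],
    [[0,0,0.0056],[-1,-0.1,0],0.6],
    [[0,0,0.0056],[-1,-0.1,0],0.6],
    [[0,0,0.0056],[-1,-0.1,0],0.6],
    [[0,0,0.0056],[-1,-0.1,0],0.6],
    [[0,0,0.0056],[-1,-0.1,0],0.6],
  ],
)

```text
time: 3.43
tool_pos: [520.7, -130.0, 234.9]
ee_rot: [-3.141, -0.0, 1.417]
ft_force: [-0.1, 0.1, -0.1]
grip_width: 68.0
grasp_force: 0.0
```

```bash
python3 -c "
from h import *
plan([432.3,-203.3,100],72)"
```

```text
t 3.43 pos [ 520.7 -130.   234.9] yaw 81.2 rows(20mm) in tool [-4.3  -3.8   6.75] turn/360 [-0.0001 -0.      0.0255] w 68.02852468241734 0.0 [-0.1  0.1 -0.1] [-0.39  0.36  1.49  0.    1.29 -0.23]
```

>>> carry_out(
  moves=[
    [[0,0,0.0128],[0,0,0],0.6],
    [[0,0,0.0127],[0,0,0],0.6],
    [[0,0,0],[-0.97,-0.61,0],0.6],
    [[0,0,0],[-0.97,-0.61,0],0.6],
    [[0,0,0],[-0.97,-0.61,0.8],0.6],
    [[0,0,0],[-0.97,-0.61,0.8],0.6],
    [[0,0,0],[-0.97,-0.61,0.8],0.6],
    [[0,0,0],[0,0,0.8],0.6],
    [[0,0,0],[0,0,0.8],0.6],
    [[0,0,0],[0,0,0.8],0.6],
    [[0,0,0],[0,0,0.8],0.6],
    [[0,0,0],[0,0,0.4],0.6],
    [[0,0,0],[0,0,0],0.6],
    [[0,0,0],[0,0,0],0.6],
  ],
)

```text
time: 4.6
tool_pos: [433.1, -202.6, 115.2]
ee_rot: [-3.141, -0.0, 1.258]
ft_force: [-0.7, -0.3, 0.6]
grip_width: 68.7
grasp_force: 0.0
```

```bash
python3 -c "
from h import *
plan([432.3,-203.3,31],72)
t=ctrl.camera('top');s=ctrl.camera('side')
a=cv2.resize(t[225:345,220:400],(800,533))[:,:,::-1]
cv2.imwrite('pics/a.png',a)
cv2.imwrite('pics/b.png',cv2.resize(s[150:330,220:460],(800,600))[:,:,::-1])"
```

```text
t 4.6 pos [ 433.1 -202.6  115.2] yaw 72.1 rows(20mm) in tool [-0.05 -0.03  4.21] turn/360 [-0.0001 -0.      0.0003] w 68.66652998353116 0.0 [-0.7 -0.3  0.6] [-0.6   0.4   1.82  0.    0.93 -0.29]
```

View pics/b.png

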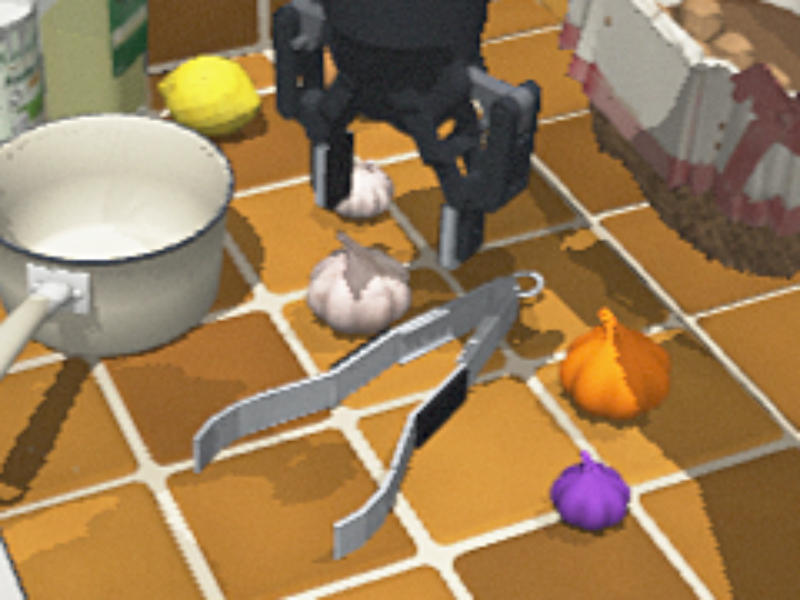

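The side view shows the fingers squarely above the panels, clear of the garlic at (360,290), so I'm descending.

>>> carry_out(
  moves=[
    [[0,0,0],[-0.05,-0.03,0.6],0.6],
    [[0,0,0],[0,0,0.8],0.6],
    [[0,0,0],[0,0,0.8],0.6],
    [[0,0,0],[0,0,0.8],0.6],
    [[0,0,0],[0,0,0.6],0.6],
    [[0,0,0],[0,0,0.45],0.6],
    [[0,0,0],[0,0,0.2],0.6],
    [[0,0,0],[0,0,0],0.6],
    [[0,0,0],[0,0,0],0.6],
  ],
)

```text
time: 5.45
tool_pos: [432.7, -203.7, 30.8]
ee_rot: [3.141, 0.0, 1.258]
ft_force: [-0.3, -0.1, -0.5]
grip_width: 68.0
grasp_force: 0.0
```

>>> carry_out(
  moves=[
    [[0,0,0],[0,0,0],0.5],
    [[0,0,0],[0,0,0],0.4],
    [[0,0,0],[0,0,0],0.3],
    [[0,0,0],[0,0,0],0.3],
    [[0,0,0],[0,0,0],0.3],
    [[0,0,0],[0,0,0],0.3],
  ],
)

```text
time: 5.95
tool_pos: [432.3, -203.5, 30.4]
ee_rot: [3.141, -0.0, 1.258]
ft_force: [-0.8, -0.6, -0.7]
grip_width: 55.5
grasp_force: 0.0
```

```bash
python3 -c "
from h import *
plan([432.3,-203.3,31],72)
t=ctrl.camera('top');s=ctrl.camera('side')
a=cv2.resize(t[225:345,220:400],(800,533))[:,:,::-1]
cv2.imwrite('pics/c.png',a)
cv2.imwrite('pics/d.png',cv2.resize(s[150:330,220:460],(800,600))[:,:,::-1])"
```

```text
t 5.95 pos [ 432.3 -203.5   30.4] yaw 72.1 rows(20mm) in tool [ 0.01 -0.   -0.03] turn/360 [ 0.     -0.      0.0002] w 55.544539445584654 0.0 [-0.8 -0.6 -0.7] [-0.6   0.54  1.89  0.    0.71 -0.29]
```

View pics/d.png

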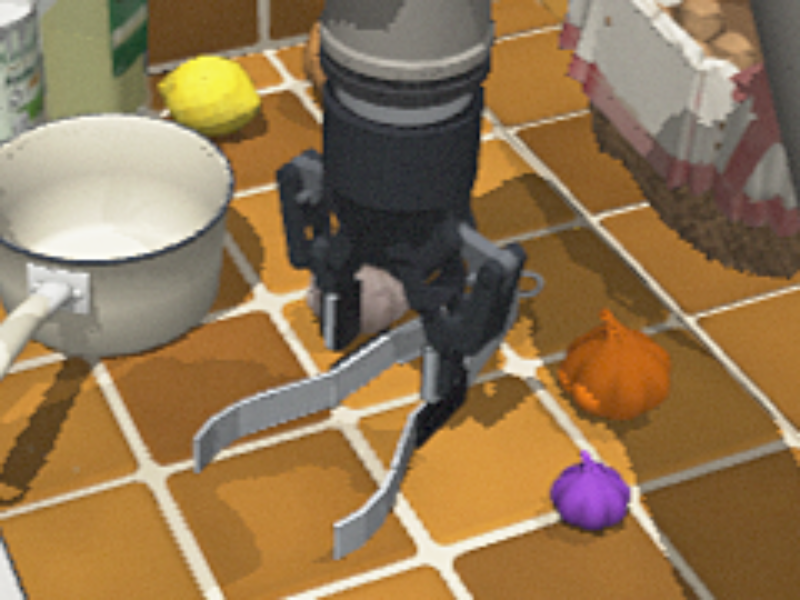

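The side view shows the fingers straddling the panels with the garlic untouched. Nothing is in contact yet at 55 mm, so I'm closing gradually.

>>> carry_out(
  moves=[
    [[0,0,0],[0,0,0],0.25],
    [[0,0,0],[0,0,0],0.25],
    [[0,0,0],[0,0,0],0.25],
    [[0,0,0],[0,0,0],0.25],
  ],
)

```text
time: 6.38
tool_pos: [432.3, -203.4, 30.3]
ee_rot: [3.142, -0.0, 1.258]
ft_force: [0.2, 0.4, -1.1]
grip_width: 53.3
grasp_force: 0.0
```

>>> carry_out(
  moves=[
    [[0,0,0],[0,0,0],0.2],
    [[0,0,0],[0,0,0],0.2],
    [[0,0,0],[0,0,0],0.2],
    [[0,0,0],[0,0,0],0.2],
  ],
)

```text
time: 6.72
tool_pos: [432.3, -203.4, 30.3]
ee_rot: [3.142, -0.0, 1.258]
ft_force: [-0.6, 0.7, -0.3]
grip_width: 51.1
grasp_force: 0.0
```

```bash
python3 -c "
from h import *
t=ctrl.camera('top');s=ctrl.camera('side')
a=cv2.resize(t[235:325,235:375],(800,514),interpolation=cv2.INTER_CUBIC)
b=cv2.resize(s[215:325,270:400],(709,600),interpolation=cv2.INTER_CUBIC)
cv2.imwrite('pics/e.png',cv2.resize(np.hstack([cv2.resize(a,(400,257)),np.zeros((257,4,3),np.uint8)]),(0,0),fx=1,fy=1)[:,:,::-1]) if 0 else cv2.imwrite('pics/e.png',b[:,:,::-1])"
```

```text
(no output)
```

View pics/e.png

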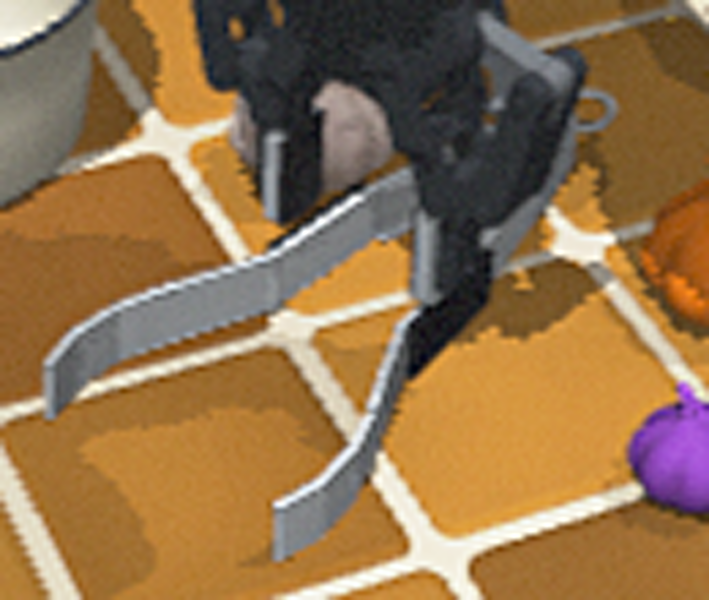

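```bash
python3 -c "
from h import *
s=ctrl.get_state();R=dn(np.radians(72.1))
for z in (0,6,12,18,24,30):
  q=[]
  for X in ([11,-25.5,0],[11,-38,0],[11,25.5,0],[11,38,0],[-11,-38,0]):
    p=s['tool_pos']+R@np.array(X,float);p[2]=z
    q.append(((proj('side',p)[0]-[270,215]+.5)*5.454-.5).round())
  print(z,*q)
"
```

```text
0 [405. 371.] [436. 388.] [280. 301.] [250. 285.] [477. 352.]
6 [406. 357.] [437. 374.] [280. 288.] [251. 271.] [478. 338.]
12 [407. 343.] [438. 360.] [281. 274.] [251. 257.] [479. 324.]
18 [407. 329.] [440. 346.] [281. 260.] [251. 243.] [481. 310.]
24 [408. 314.] [441. 332.] [281. 246.] [251. 229.] [482. 296.]
30 [409. 300.] [442. 317.] [282. 231.] [252. 215.] [483. 282.]
```

In the view the fingertips project to z≈30, above the panels, which fits the lack of contact. So the tips sit further back than nominal at this opening. I'll open again, go lower in small steps and check.

>>> carry_out(
  moves=[
    [[0,0,0],[0,0,0],0.6],
    [[0,0,0],[0,0,0],0.6],
    [[0,0,0],[0,0,0],0.6],
    [[0,0,0],[0,0,0],0.6],
    [[0,0,0],[0,0,0.25],0.6],
    [[0,0,0],[0,0,0.25],0.6],
    [[0,0,0],[0,0,0],0.6],
  ],
)

```text
time: 7.4
tool_pos: [431.7, -203.1, 19.2]
ee_rot: [-3.14, -0.001, 1.258]
ft_force: [-0.2, -0.4, -0.5]
grip_width: 68.1
grasp_force: 0.0
```

>>> carry_out(
  moves=[
    [[0,0,0],[0,0,0],0.4],
    [[0,0,0],[0,0,0],0.3],
    [[0,0,0],[0,0,0],0.25],
    [[0,0,0],[0,0,0],0.25],
    [[0,0,0],[0,0,0],0.25],
    [[0,0,0],[0,0,0],0.25],
  ],
)

```text
time: 7.9
tool_pos: [432.7, -203.5, 20.7]
ee_rot: [3.141, -0.0, 1.258]
ft_force: [-0.3, 2.0, 6.0]
grip_width: 53.6
grasp_force: 8.5
```

```bash
python3 -c "
from h import *
t=ctrl.camera('top');s=ctrl.camera('side')
b=cv2.resize(s[215:325,270:400],(473,400),interpolation=cv2.INTER_CUBIC)
a=cv2.resize(t[240:310,240:360],(480,280),interpolation=cv2.INTER_CUBIC)
c=np.zeros((600,800,3),np.uint8);c[:400,:473]=b;c[320:600,320:800]=a;
cv2.imwrite('pics/f.png',c[:,:,::-1])"
```

```text
(no output)
```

View pics/f.png

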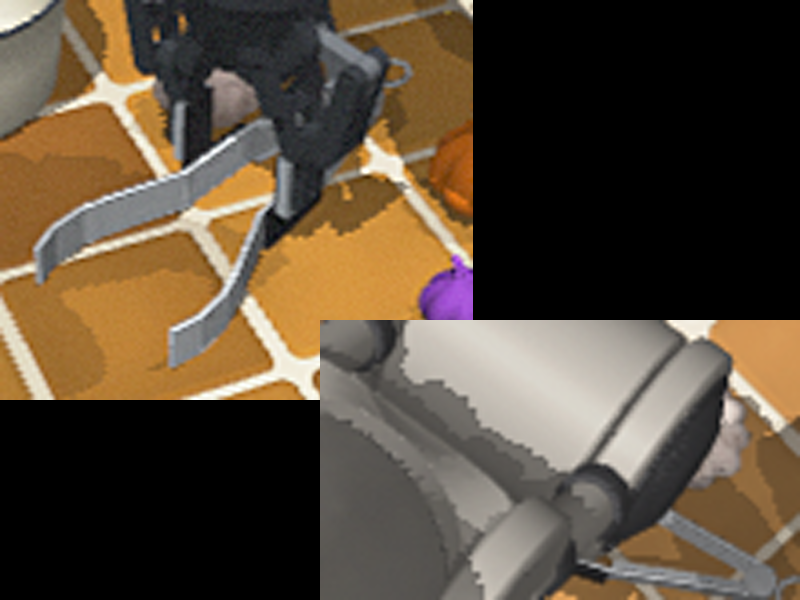

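It's gripping now at 53.6 mm with 8.5 N, but the tips only overlap the panels' top edge. I'll open again and seat it deeper.

>>> carry_out(
  moves=[
    [[0,0,0],[0,0,0],0.6],
    [[0,0,0],[0,0,0],0.6],
    [[0,0,0],[0,0,0],0.6],
    [[0,0,0],[0,0,0],0.6],
    [[0,0,0],[0,0,0.25],0.6],
    [[0,0,0],[0,0,0.2],0.6],
    [[0,0,0],[0,0,0],0.6],
  ],
)

```text
time: 8.58
tool_pos: [431.7, -203.1, 10.3]
ee_rot: [-3.14, -0.001, 1.258]
ft_force: [-0.8, 0.7, -0.9]
grip_width: 68.4
grasp_force: 0.0
```

>>> carry_out(
  moves=[
    [[0,0,0],[0,0,0],0.4],
    [[0,0,0],[0,0,0],0.3],
    [[0,0,0],[0,0,0],0.25],
    [[0,0,0],[0,0,0],0.22],
    [[0,0,0],[0,0,0],0.22],
    [[0,0,0],[0,0,0],0.22],
  ],
)

```text
time: 9.08
tool_pos: [432.9, -203.6, 12.0]
ee_rot: [3.14, 0.0, 1.258]
ft_force: [-1.1, 1.2, 6.7]
grip_width: 52.3
grasp_force: 9.2
```

>>> carry_out(
  moves=[
    [[0,0,0],[0,0,-0.2],0.22],
    [[0,0,0],[0,0,-0.3],0.22],
    [[0,0,0],[0,0,-0.4],0.22],
    [[0,0,0],[0,0,-0.5],0.22],
    [[0,0,0],[0,0,-0.5],0.22],
    [[0,0,0],[0,0,-0.5],0.22],
    [[0,0,0],[0,0,-0.5],0.22],
    [[0,0,0],[0,0,-0.5],0.22],
    [[0,0,0],[0,0,-0.5],0.22],
    [[0,0,0],[0,0,-0.5],0.22],
    [[0,0,0],[0,0,-0.5],0.22],
    [[0,0,0],[0,0,-0.5],0.22],
    [[0,0,0],[0,0,-0.5],0.22],
    [[0,0,0],[0,0,-0.5],0.22],
    [[0,0,0],[0,0,0],0.22],
    [[0,0,0],[0,0,0],0.22],
  ],
)

```text
time: 10.42
tool_pos: [432.5, -203.6, 140.1]
ee_rot: [3.14, 0.0, 1.258]
ft_force: [-0.3, 0.6, -1.3]
grip_width: 52.3
grasp_force: 7.2
```

```bash
python3 -c "
from h import *
plan([432,-203,140],72)
s=ctrl.camera('side')
cv2.imwrite('pics/g.png',cv2.resize(s[130:330,190:450],(780,600))[:,:,::-1])"
```

```text
t 10.42 pos [ 432.5 -203.6  140.1] yaw 72.1 rows(20mm) in tool [ 0.02 -0.03  0.01] turn/360 [0.0003 0.0001 0.0002] w 52.27182642369997 7.219333425164223 [-0.3  0.6 -1.3] [-0.6   0.36  1.79  0.    0.99 -0.29]
```

View pics/g.png

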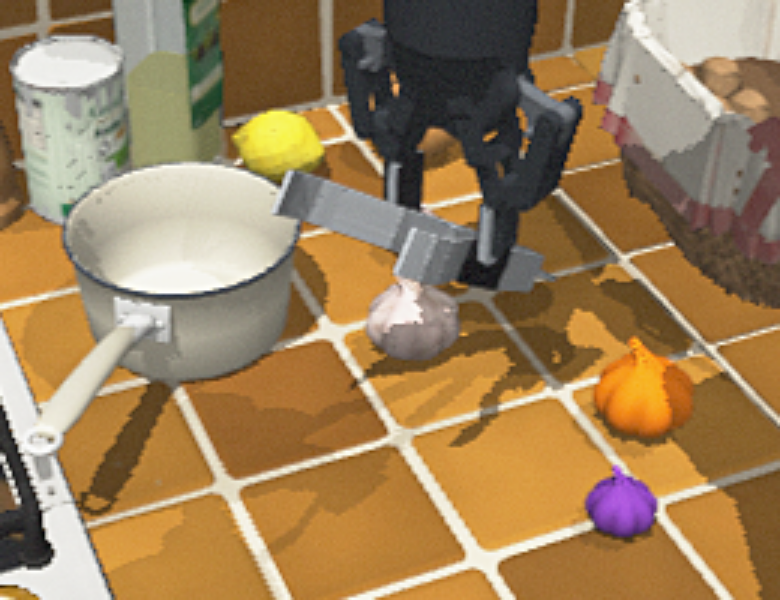

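The side view shows the tongs lifted and the garlic undisturbed, but the jaws are pitched up, with the jaw end at (285,195) and the hinge at (520,275). The pinch is ahead of the mass centre. I'll set the tongs down a little further from the garlic and grip them nearer the panel middle.

>>> carry_out(
  moves=[
    [[0,0,0],[0.36,-0.31,0],0.22],
    [[0,0,0],[0.36,-0.31,0.4],0.22],
    [[0,0,0],[0.36,-0.31,0.6],0.22],
    [[0,0,0],[0.36,-0.32,0.6],0.22],
    [[0,0,0],[0,0,0.6],0.22],
    [[0,0,0],[0,0,0.6],0.22],
    [[0,0,0],[0,0,0.5],0.22],
    [[0,0,0],[0,0,0.5],0.22],
    [[0,0,0],[0,0,0.5],0.22],
    [[0,0,0],[0,0,0.4],0.22],
    [[0,0,0],[0,0,0.4],0.22],
    [[0,0,0],[0,0,0.4],0.22],
    [[0,0,0],[0,0,0.4],0.22],
    [[0,0,0],[0,0,0.25],0.22],
    [[0,0,0],[0,0,0.15],0.22],
    [[0,0,0],[0,0,0],0.22],
  ],
)

```text
time: 11.8
tool_pos: [417.1, -168.3, 12.8]
ee_rot: [-3.141, -0.0, 1.258]
ft_force: [0.6, -0.4, -0.7]
grip_width: 52.2
grasp_force: 7.3
```

>>> carry_out(
  moves=[
    [[0,0,0],[0,0,0],0.35],
    [[0,0,0],[0,0,0],0.6],
    [[0,0,0],[0,0,0],0.7],
    [[0,0,0],[0,0,0],0.7],
    [[0,0,0],[0,0,0],0.7],
    [[0,0,0],[0,0,0],0.7],
  ],
)

```text
time: 12.3
tool_pos: [417.5, -168.4, 13.4]
ee_rot: [3.141, -0.0, 1.258]
ft_force: [-0.3, -0.2, -0.4]
grip_width: 72.4
grasp_force: 0.0
```

```bash
python3 -c "
from h import *
plan([432,-203,10],72)
s=ctrl.camera('side');t=ctrl.camera('top')
b=cv2.resize(s[200:330,250:420],(680,520))
cv2.imwrite('pics/k.png',b[:,:,::-1])"
```

```text
t 12.3 pos [ 417.5 -168.4   13.4] yaw 72.1 rows(20mm) in tool [-1.42  1.22  0.17] turn/360 [ 0.0001 -0.      0.0002] w 72.42841922199977 0.0 [-0.3 -0.2 -0.4] [-0.55  0.54  1.98  0.    0.63 -0.24]
```

View pics/k.png

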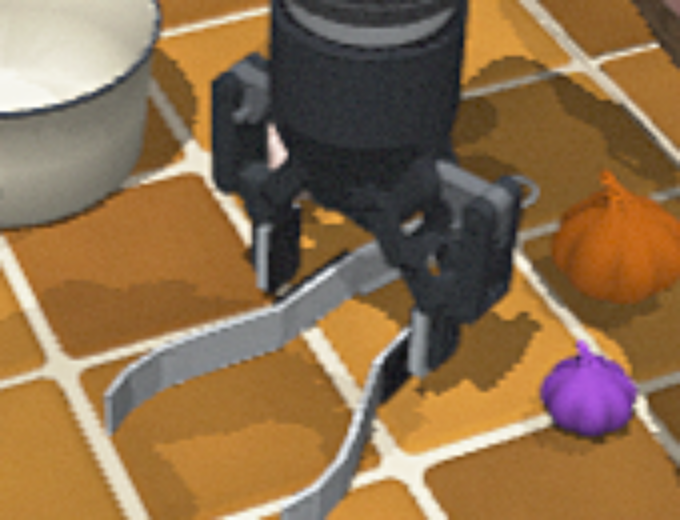

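The tongs lie flat again with the fingers around the panels. The left jaw tip is at crop (108,393) and the ring at (530,190). I'll work out from these how far the tongs moved relative to the fingers.

```bash
python3 -c "
from h import *
y=lambda u,v:(190+(u+.5)/3.33-.5,170+(v+.5)/3.33-.5)
k=lambda u,v:(250+(u+.5)/4-.5,200+(v+.5)/4-.5)
A0=onz('side',y(294,375),24);A1=onz('side',k(107,398),24)
r0=onz('side',y(628,218),12);r1=onz('side',k(530,190),12)
print(A0,A1,A1-A0);print(r0,r1,r1-r0)
yw=lambda a,b:np.degrees(np.arctan2(*(a-b)[1::-1]))
print(yw(A0,r0),yw(A1,r1))
# top camera: hinge/ring region check
t=ctrl.camera('top');a=proj('top',r1)[0];print('ring top px',a)
g=cv2.cvtColor(t,cv2.COLOR_RGB2HSV);u,v=a.round().astype(int)
print(g[v-12:v+14,u-16:u+12,1])
"
```

```text
[ 505.84705275 -119.25734198   24.        ] [491.67121446 -82.48799514  24.        ] [-14.17583829  36.76934684   0.        ]
[ 389.8297216 -322.4318901   12.       ] [ 373.15972307 -290.1997254    12.        ] [-16.66999853  32.2321647    0.        ]
60.272641168436564 60.29275509677636
ring top px [342.46456006 319.00964233]
[[  6   9   5   5  12  34  86 126 148 147 143 143 145  89  40  35  37  64
  130 147 143 142 141 141 141 144 143 140]
 [  7   5   4   3   7  10  13  10 111 148 149 143  84  43  37  37  66 130
  149 143 143 141 139 140 143 139 144 142]
 [109   4   7   3   5   7   7  13  40 132 149  92  41  39  38  68 129 152
  143 144 143 141 143 140 142 141 142 142]
 [ 46   2   5   5   3   5   7   7  15  73  91  33  12  18   5  38  84 122
  144 148 145 141 141 141 142 144 142 145]
 [ 21   3   6   5   5   5   5   5   8  62  31   7  10   6  10  12  10   5
   71 137 146 144 144 142 141 140 143 141]
 [  6   5   5   5   5   5   5   6   7   2   5  11  66 150 155 139  90   4
   16  54 139 147 142 145 142 145 145 143]
 [  4   4   3   5   5   5   3   5   4   9   2  68 128 148 146 149 151
[... 1571 characters left out ...]
143 143 143 145 146 145 145 146 148 143 147 149 128  46  36  36  36  67
  120 148 148 144 145 145 145 145 145 145]
 [143 149 151 147 145 145 146 146 145 144 145 145 151 128  48  38  38  36
   65 124 150 145 144 145 145 145 145 144]
 [172 177 179 174 164 144 144 146 146 146 144 145 145 152 101  44  38  36
   35  76 135 150 148 147 145 147 145 145]
 [173 176 177 177 179 149 144 144 147 145 146 145 145 147 154 101  45  38
   38  36  77 135 149 146 146 147 145 144]
 [179 178 176 175 178 156 139 144 145 145 145 145 144 145 147 152 103  46
   38  38  34  75 134 150 146 146 145 145]
 [177 177 179 178 179 161 144 147 150 147 145 146 145 144 145 148 153 100
   44  38  38  34  76 134 148 146 144 145]]
```

Both cameras agree that the tongs moved with the fingers, so the TCP is still about 104 mm from the hinge. I'll shift back 16 mm, seat slightly deeper and regrip.

>>> carry_out(
  moves=[
    [[0,0,0],[-0.4,0,0],0.65],
    [[0,0,0],[-0.4,0,0.15],0.65],
    [[0,0,0],[0,0,0],0.5],
    [[0,0,0],[0,0,0],0.35],
    [[0,0,0],[0,0,0],0.25],
    [[0,0,0],[0,0,0],0.22],
    [[0,0,0],[0,0,0],0.22],
    [[0,0,0],[0,0,0],0.22],
    [[0,0,0],[0,0,0],0.22],
  ],
)

```text
time: 13.2
tool_pos: [412.9, -184.0, 10.9]
ee_rot: [3.14, 0.0, 1.258]
ft_force: [-1.8, -2.2, 6.6]
grip_width: 52.2
grasp_force: 10.3
```

>>> carry_out(
  moves=[
    [[0,0,0],[0,0,-0.2],0.22],
    [[0,0,0],[0,0,-0.3],0.22],
    [[0,0,0],[0,0,-0.4],0.22],
    [[0,0,0],[0,0,-0.4],0.22],
    [[0,0,0],[0,0,-0.4],0.22],
    [[0,0,0],[0,0,-0.4],0.22],
    [[0,0,0],[0,0,-0.4],0.22],
    [[0,0,0],[0,0,-0.5],0.22],
    [[0,0,0],[0,0,-0.5],0.22],
    [[0,0,0],[0,0,-0.5],0.22],
    [[0,0,0],[0,0,-0.5],0.22],
    [[0,0,0],[0,0,-0.5],0.22],
    [[0,0,0],[0,0,-0.5],0.22],
    [[0,0,0],[0,0,-0.5],0.22],
    [[0,0,0],[0,0,-0.3],0.22],
    [[0,0,0],[0,0,0],0.22],
  ],
)

```text
time: 14.53
tool_pos: [413.0, -183.9, 137.8]
ee_rot: [3.139, 0.001, 1.258]
ft_force: [0.1, 0.5, -2.2]
grip_width: 52.2
grasp_force: 8.5
```

```bash
python3 -c "
from h import *
plan([432,-203,140],-30)
s=ctrl.camera('side');t=ctrl.camera('top')
np.savez('pics/n',s=s,t=t)
st=ctrl.get_state();T=st['tool_pos'];R=dn(st['ee_rot'][2])
# predicted tip pixel for tilts
for a in(-30,-20,-10,0,10,20):
  c,sn=np.cos(np.radians(a)),np.sin(np.radians(a));q=[]
  for X,Y in((118,45),(118,-45),(-120,0)):
    for Z in (0,24) if X>0 else (12,):
      h=Z-12; x=X*c-h*sn; zz=X*sn+h*c   # a>0 jaws up
      p=T+R@np.array([x,Y,2-zz]); q.append(proj('side',p)[0].round().astype(int))
  print(a,*q)
g=cv2.cvtColor(s,cv2.COLOR_RGB2HSV)
m=((g[...,1]<35)&(g[...,2]>70)&(g[...,2]<235)).astype(np.uint8)[150:300:2,240:420:2]
print('\n'.join(''.join('#' if v else '.' for v in r) for r in m))
"
```

```text
t 14.53 pos [ 413.  -183.9  137.8] yaw 72.1 rows(20mm) in tool [-0.62  1.2  -0.11] turn/360 [ 0.0004 -0.0003  0.2836] w 52.18271282633984 8.494238348700947 [ 0.1  0.5 -2.2] [-0.59  0.32  1.86  0.    0.96 -0.28]
-30 [286 272] [280 266] [330 298] [326 293] [387 162]
-20 [281 267] [277 259] [326 293] [323 285] [389 170]
-10 [277 260] [275 249] [324 287] [322 276] [389 179]
0 [275 251] [275 238] [322 277] [323 265] [389 189]
10 [275 240] [276 226] [322 267] [325 252] [387 200]
20 [276 228] [279 213] [324 254] [329 238] [384 210]
......................................######................................#########.#..#
.......................................####.................................##########.##.
.......................................####................................#############.#
........................................###.................................#####.########
........................................###..................................############.
.......#..............................#####...................................############
.......................
[... 5555 characters left out ...]
.................#.............................................
...........#..............................................................................
...........##.............................................................................
.............#..##........................................................................
..............#...........................................................................
.......##...#.#...........................................................................
....##.......##...........................................................................
##............#...........................................................................
```

By pixel the tongs now hang nearly level, about 4° jaws-up, with the tips at (278,239) and (318,267) as predicted. Next I turn to yaw −30°.

>>> carry_out(
  moves=[
    [[0,0,0.008],[0,0,0],0.22],
    [[0,0,0.0157],[0,0,0],0.22],
    [[0,0,0.0157],[0,0,0],0.22],
    [[0,0,0.0157],[0,0,0],0.22],
    [[0,0,0.0157],[0,0,0],0.22],
    [[0,0,0.0157],[0,0,0],0.22],
    [[0,0,0.0157],[0,0,0],0.22],
    [[0,0,0.0157],[0,0,0],0.22],
    [[0,0,0.0157],[0,0,0],0.22],
    [[0,0,0.0157],[0,0,0],0.22],
    [[0,0,0.0157],[0,0,0],0.22],
    [[0,0,0.0157],[0,0,0],0.22],
    [[0,0,0.0157],[0,0,0],0.22],
    [[0,0,0.0157],[0,0,0],0.22],
    [[0,0,0.0157],[0,0,0],0.22],
    [[0,0,0.0157],[0,0,0],0.22],
    [[0,0,0.0157],[0,0,0],0.22],
    [[0,0,0.0157],[0,0,0],0.22],
    [[0,0,0.008],[0,0,0],0.22],
    [[0,0,0],[0,0,0],0.22],
  ],
)

```text
time: 16.3
tool_pos: [412.0, -183.3, 135.6]
ee_rot: [-3.141, 0.002, -0.521]
ft_force: [0.6, 0.2, -1.4]
grip_width: 52.4
grasp_force: 8.5
```

```bash
python3 -c "
from h import *
plan([392.5,-221,110],-30)"
```

```text
t 16.3 pos [ 412.  -183.3  135.6] yaw -29.9 rows(20mm) in tool [0.09 2.12 1.28] turn/360 [-0.      0.0002  0.0004] w 52.351596745725416 8.495380676923787 [ 0.6  0.2 -1.4] [-0.59  0.33  1.86  0.    0.96  1.5 ]
```

>>> carry_out(
  moves=[
    [[0,0,0],[0.03,0.3,0],0.22],
    [[0,0,0],[0.03,0.5,0.2],0.22],
    [[0,0,0],[0.03,0.5,0.3],0.22],
    [[0,0,0],[0,0.5,0.3],0.22],
    [[0,0,0],[0,0.32,0.3],0.22],
    [[0,0,0],[0,0,0.18],0.22],
    [[0,0,0],[0,0,0],0.22],
    [[0,0,0],[0,0,0],0.22],
  ],
)

```text
time: 16.97
tool_pos: [392.7, -221.2, 110.3]
ee_rot: [-3.141, 0.001, -0.52]
ft_force: [-0.2, -0.4, -1.3]
grip_width: 52.4
grasp_force: 8.5
```

```bash
python3 -c "
from h import *
plan([392.5,-221,23],-30)
s=ctrl.camera('side');t=ctrl.camera('top')
T=ctrl.get_state()['tool_pos'];R=dn(ctrl.get_state()['ee_rot'][2])
def pt(X,Y,Z,a):
  c,sn=np.cos(np.radians(a)),np.sin(np.radians(a));h=Z-12
  return T+R@np.array([X*c-h*sn,Y,-1-(X*sn+h*c)])
for n in('side','top'):
  for a in(-5,0,5,10):
    print(n,a,*[proj(n,pt(X,Y,Z,a))[0].round(1) for X,Y in((118,44),(118,-44)) for Z in(0,24)],'mouth',proj(n,pt(93,0,12,a))[0].round())
print('garlic',proj('side',[473,-267.5,25])[0],proj('top',[473,-267.5,25])[0])
for im,(u0,u1,v0,v1,st) in((s,(240,390,170,270,1)),(t,(280,380,215,300,1))):
  g=cv2.cvtColor(im,cv2.COLOR_RGB2HSV)[v0:v1:st,u0:u1:st]
  print('\n'.join('%d '%(v0+st*i)+''.join('w' if p[1]<45 and p[2]>190 else '#' if p[1]<40 and p[2]>60 else 'k' if p[2]<=60 and p[1]<90 else '.' for p in r) for i,r in enumerate(g)if i%2==0))
"
```

```text
t 16.97 pos [ 392.7 -221.2  110.3] yaw -29.8 rows(20mm) in tool [-0.01 -0.    4.37] turn/360 [-0.0001  0.0001  0.0006] w 52.394930570956795 8.499265904495132 [-0.2 -0.4 -1.3] [-0.68  0.36  1.89  0.    0.89  1.41]
side -5 [338.1 193.2] [337.9 181.7] [300.4 209.9] [299.6 198.1] mouth [328. 201.]
side 0 [337.8 188.2] [338.3 177. ] [299.8 204.7] [299.8 193.3] mouth [328. 197.]
side 5 [337.8 183.3] [339.1 172.5] [299.6 199.7] [300.3 188.6] mouth [329. 193.]
side 10 [338.2 178.5] [340.2 168.2] [299.7 194.8] [301.2 184.2] mouth [329. 189.]
top -5 [359.2 261.8] [360.6 258.2] [319.1 238.4] [319.7 234.3] mouth [333. 259.]
top 0 [360. 260.] [360.9 257.2] [319.5 236.4] [319.6 233.2] mouth [333. 258.]
top 5 [360.5 258.5] [360.9 256.7] [319.7 234.8] [319.2 232.4] mouth [333. 257.]
top 10 [360.8 257.5] [360.6 256.6] [319.7 233.5] [318.5 232.1] mouth [333. 257.]
garlic [327.48645644 235.81607774] [331.98976759 267.73213284]
170 ........................########................................w...........................................kkkkkkk.kkkkkkkkkkkkkkkkkkkkkkkkkkkkkkkkkk
172 ...................
[... 11386 characters left out ...]
wwwwwwwwwww#####wwwwwwwwwwwww#####kkkkkkkkkk.......www..........###...
289 ######################wwwwwwwwwwwwwwwww#####wwwwwwwwwwwwww#####kkkkkkkkkk......www..............www.
291 #########################wwwwwwwwwwww######wwwwwwwwwwwww#####kkkkkkkkkkk.....www..................ww
293 .##########################wwwwwwwww#####wwwwwwwwwwwwww####kkk#kkkkkkkk....www......................
295 ..############################wwww######wwwwwwwwwwwww#####kk#kkkkkkkk....www........................
297 ....###########################w######wwwwwwwwwwwww#####kkkkkkkkkkkk..wwww..........................
299 .....################################wwwwwwwwwwwww#####kk#kkkkkkkk...###............................
```

The pixels match the tongs model at 0° tilt, with tips at (301,194–206) and (337,178). The mouth is therefore directly above the garlic and I can descend.

>>> carry_out(
  moves=[
    [[0,0,0],[0,0,0.2],0.22],
    [[0,0,0],[0,0,0.4],0.22],
    [[0,0,0],[0,0,0.5],0.22],
    [[0,0,0],[0,0,0.5],0.22],
    [[0,0,0],[0,0,0.5],0.22],
    [[0,0,0],[0,0,0.5],0.22],
    [[0,0,0],[0,0,0.5],0.22],
    [[0,0,0],[0,0,0.5],0.22],
    [[0,0,0],[0,0,0.4],0.22],
    [[0,0,0],[0,0,0.3],0.22],
    [[0,0,0],[0,0,0],0.22],
    [[0,0,0],[0,0,0],0.22],
  ],
)

```text
time: 18.07
tool_pos: [393.1, -221.2, 24.3]
ee_rot: [-3.141, -0.0, -0.519]
ft_force: [0.4, -0.6, -0.9]
grip_width: 52.4
grasp_force: 8.5
```

>>> carry_out(
  moves=[
    [[0,0,0],[0,0,0],0.1],
    [[0,0,0],[0,0,0],0.0],
    [[0,0,0],[0,0,0],-0.1],
    [[0,0,0],[0,0,0],-0.2],
    [[0,0,0],[0,0,0],-0.3],
    [[0,0,0],[0,0,0],-0.5],
    [[0,0,0],[0,0,0],-0.5],
    [[0,0,0],[0,0,0],-0.5],
    [[0,0,0],[0,0,0],-0.5],
  ],
)

```text
time: 18.82
tool_pos: [394.4, -222.2, 25.9]
ee_rot: [3.141, -0.004, -0.52]
ft_force: [1.4, -0.5, 9.9]
grip_width: 37.8
grasp_force: 58.8
```

Closed on the bulb at 37.8 mm with 59 N. Now lifting.

>>> carry_out(
  moves=[
    [[0,0,0],[0,0,-0.2],-0.5],
    [[0,0,0],[0,0,-0.3],-0.5],
    [[0,0,0],[0,0,-0.4],-0.5],
    [[0,0,0],[0,0,-0.4],-0.5],
    [[0,0,0],[0,0,-0.4],-0.5],
    [[0,0,0],[0,0,-0.4],-0.5],
    [[0,0,0],[0,0,-0.4],-0.5],
    [[0,0,0],[0,0,-0.4],-0.5],
    [[0,0,0],[0,0,-0.5],-0.5],
    [[0,0,0],[0,0,-0.5],-0.5],
    [[0,0,0],[0,0,-0.5],-0.5],
    [[0,0,0],[0,0,-0.5],-0.5],
    [[0,0,0],[0,0,-0.5],-0.5],
    [[0,0,0],[0,0,-0.4],-0.5],
    [[0,0,0],[0,0,-0.3],-0.5],
    [[0,0,0],[0,0,0],-0.5],
    [[0,0,0],[0,0,0],-0.5],
  ],
)

```text
time: 20.23
tool_pos: [393.0, -221.3, 146.8]
ee_rot: [-3.142, -0.0, -0.519]
ft_force: [0.0, -0.2, -1.7]
grip_width: 37.8
grasp_force: 60.2
```

```bash
python3 -c "
from h import *
plan([531,-190.5,150],-30)
s=ctrl.camera('side')
T=ctrl.get_state()['tool_pos'];R=dn(ctrl.get_state()['ee_rot'][2])
M=T+R@np.array([93,0,-1.]);print('mouth',M,proj('side',M))
g=cv2.cvtColor(s,cv2.COLOR_RGB2HSV)[140:260:2,270:400]
print('\n'.join('%d '%(140+2*i)+''.join('w' if p[1]<45 and p[2]>190 else '#' if p[1]<40 and p[2]>60 else 'k' if p[2]<=60 and p[1]<90 else '.' for p in r) for i,r in enumerate(g)))
"
```

```text
t 20.23 pos [ 393.  -221.3  146.8] yaw -29.8 rows(20mm) in tool [ 5.23 -4.76 -0.16] turn/360 [-0.     -0.0001  0.0007] w 37.7982183160491 60.24654150009155 [ 0.  -0.2 -1.7] [-0.68  0.31  1.85  0.    0.98  1.41]
mouth [ 473.49657088 -267.26021905  147.43456523] [[329.26352581 179.50698888]]
140 ............................##..................................................kkkkkkkkkkkkkkkkkkkk#kkkkkkkkkkkkkkkkkkkkkkkkk####
142 .............................#...................................................kkkkkkkkkkkkkkkkkkkkkkk#kkkkkkkkkkkkkkkkkkkk####k
144 ............................##..................................................kkkkkkkkkkkkkkkkkkkkkkkkkkkkkkkkkkkkkkkkkkkkk###kk
146 ................................................................................kkkkkkkkkkkkkkkkkkkkkkkkkkkkkkkkkkkkkkkkkkkk####kk
148 ................................................................................kkkkkk.#kkkkkkkkkkkkkkkkkkkkkkkkkkkkkkkkkkk######k
150 .............................#.................................................kk###k###kkkkkkkkkkkkkkkkkkkkkkkkkkkkkkkkkk###.k###
[... 6590 characters left out ...]
.........................
250 ###.................................ww............................................................#...............................
252 #....................................ww............................................................##.............................
254 ......................................www............................................................##...........................
256 ........................................ww............................................................##............www...........
258 .........................................ww..............................................................##########...............
```

```bash
python3 -c "
from h import *
T=ctrl.get_state()['tool_pos'];R=dn(ctrl.get_state()['ee_rot'][2])
def pt(X,Y,Z,a):
  c,sn=np.cos(np.radians(a)),np.sin(np.radians(a));h=Z-12
  return T+R@np.array([X*c-h*sn,Y,-1-(X*sn+h*c)])
for a in(-15,-10,-5,0,5):
  print(a,'jawL bot/top',*[proj('side',pt(118,-31,Z,a))[0].round() for Z in(0,24)],*[proj('side',pt(118,31,Z,a))[0].round() for Z in(0,24)],'mouth',proj('side',pt(93,0,12,a))[0].round(),'ring',proj('side',pt(-112,0,12,a))[0].round())
for z in(90,100,110,120,130,140,150,160,170,180,190): print(z,proj('side',[473.5,-267.3,z])[0].round())
s=ctrl.camera('side');np.savez('pics/m',s=s)
g=s[160:218:3,306:344:3];print('\n'.join(' '.join('%02x%02x%02x'%tuple(p) for p in r) for r in g))
"
```

```text
-15 jawL bot/top [308. 201.] [306. 189.] [335. 190.] [334. 177.] mouth [330. 192.] ring [420. 221.]
-10 jawL bot/top [307. 196.] [306. 183.] [334. 184.] [333. 172.] mouth [329. 188.] ring [420. 227.]
-5 jawL bot/top [306. 190.] [306. 178.] [334. 179.] [333. 167.] mouth [329. 184.] ring [420. 233.]
0 jawL bot/top [306. 185.] [306. 173.] [333. 174.] [334. 162.] mouth [329. 180.] ring [419. 238.]
5 jawL bot/top [306. 180.] [307. 168.] [333. 169.] [335. 157.] mouth [330. 176.] ring [418. 243.]
90 [328. 207.]
100 [328. 202.]
110 [329. 198.]
120 [329. 193.]
130 [329. 188.]
140 [329. 183.]
150 [329. 178.]
160 [330. 173.]
170 [330. 168.]
180 [330. 163.]
190 [330. 158.]
694822 775d45 86684f dd9d57 c58b4f f2c070 f1c778 f2bd68 f2bc62 d99758 2d3240 bf8956 6a7582
9b9183 caa982 9d6e39 da9958 cf8f53 e1a667 e6d7ca f3c067 f8cd70 223040 606167 777b80 666a6e
be813a c2863a 9e7445 785939 e3a55e ebb05f d6c5c2 ece1d3 f5c063 1e181d 5b5f62 6e6e73 41454b
b97c2c bf8336 8c653a b88048 d89b5c e2a461 826b57 eededa dac2b4 a68d7e 333435 38363b 34343b
ece7cc bc7b2c 5c4328 a37643 c99f81 e6d9cf e5d3cb f6f2ee f5ede6 d3b
[... 689 characters left out ...]
 929697 9fa0a1 9ea1a3 9c9ea0 9d9ea1 9e9ea1 9d9fa1 9a9ea1 a0a0a4
a46f30 a56d32 a56f2f ac6f28 84603e a2a6aa 989c9c 9a9f9f 969b9f 989c9d a1a3a6 a1a4a3 9fa1a4
ad702b b77b40 d7b084 efeed7 e9e5d3 e6d8d1 f6efe8 fcf9f6 f5e8df b1a8a4 949a9a 9ca4a9 83858a
e4d7bc c78c40 c5872f ce8e3a e2dad4 e6d7cb f5f2ed f7f6f4 f7f4f1 f0e4df cdbbb3 d79435 d89435
cc8e3d c88a38 ca8e3a d1903b c6b4af d6c5bc ece1da efe6e0 f6eee9 d4c3b8 a99d9a d5933a cd923c
ce8f3b cb8e3b ce8f3d b07b38 896e51 b5a7a1 b3a49c cdb8b3 dac5be 8f837d 8d857f 9d6a28 c98e3a
cc8f3a cd8f39 c4883d b57f39 ba8339 593d1f 57514e 7d7671 867c7a 53442c 6a4416 f8f7eb d1913b
d3933f d3913f d3923f c78c3e b07931 b27b34 bb8135 664922 a27032 d09040 cb8934 c8965b 8d8478
```

The bulb is held in the jaws, its middle near z≈140 and the stalk top at row 164. The lower white patch at (328,208) is the small look-alike still on the worktop. Now moving over the pan.

>>> carry_out(
  moves=[
    [[0,0,0],[0.1,-0.1,-0.1],-0.5],
    [[0,0,0],[0.25,-0.23,-0.1],-0.5],
    [[0,0,0],[0.35,-0.32,-0.1],-0.5],
    [[0,0,0],[0.4,-0.37,0],-0.5],
    [[0,0,0],[0.4,-0.37,0],-0.5],
    [[0,0,0],[0.4,-0.37,0],-0.5],
    [[0,0,0],[0.4,-0.37,0],-0.5],
    [[0,0,0],[0.4,-0.37,0],-0.5],
    [[0,0,0],[0.4,-0.37,0],-0.5],
    [[0,0,0],[0.4,-0.37,0],-0.5],
    [[0,0,0],[0.4,-0.37,0],-0.5],
    [[0,0,0],[0.4,-0.37,0],-0.5],
    [[0,0,0],[0.4,-0.35,0],-0.5],
    [[0,0,0],[0.35,-0.25,0],-0.5],
    [[0,0,0],[0.2,-0.15,0],-0.5],
    [[0,0,0],[0,0,0],-0.5],
    [[0,0,0],[0,0,0],-0.5],
    [[0,0,0],[0,0,0],-0.5],
  ],
)

```text
time: 21.83
tool_pos: [530.6, -191.3, 152.6]
ee_rot: [3.142, 0.001, -0.52]
ft_force: [0.1, -0.4, -2.1]
grip_width: 37.8
grasp_force: 60.2
```

```bash
python3 -c "
from h import *
plan([531.5,-191,153],-30)
s=ctrl.camera('side');t=ctrl.camera('top')
M=np.array([611.5,-237,142.]);print(proj('side',M),proj('top',M),[proj('side',M+[0,0,d])[0].round() for d in(-25,-12,12,33)])
for im,(u0,u1,v0,v1) in((s,(200,330,110,250)),(t,(270,370,140,240))):
  g=cv2.cvtColor(im,cv2.COLOR_RGB2HSV)[v0:v1:2,u0:u1]
  # pinkish-white garlic: hue red low sat
  print('\n'.join('%d '%(v0+2*i)+''.join('G' if p[2]>150 and 8<p[1]<60 and (p[0]<14 or p[0]>165) else 'w' if p[1]<60 and p[2]>190 else '#' if p[1]<40 and p[2]>60 else 'k' if p[2]<=60 and p[1]<90 else '.' for p in r) for i,r in enumerate(g)))
"
```

```text
t 21.83 pos [ 530.6 -191.3  152.6] yaw -29.8 rows(20mm) in tool [ 0.03 -0.03 -0.02] turn/360 [0.     0.0001 0.0006] w 37.76489025234306 60.24846911430359 [ 0.1 -0.4 -2.1] [-0.48  0.49  1.53 -0.    1.12  1.61]
[[249.27112112 174.38941106]] [[318.36001274 181.46959744]] [array([250., 186.]), array([250., 180.]), array([249., 168.]), array([248., 158.])]
110 .#........................###########################kkkkkkkkkkkkkkkkkkkkkkkkkkkkkkkkkkkkkkkkkkkkkkkkk............................
112 ..#.......................###########################kkkkkkkkkkkkkkkkkkkkkkkkkkkkkkkkkkkkkkkkkkkkkkkkkk...........................
114 .##........................##########################kkkkkkkkkkkkkkkkkkkkkkkkkkkkkkkkkkkkkkkkkkkkkkkkkk...........................
116 .#.........................##########################kkkkkkkkkkkkkkkk#kkkkkkkkkkkkkkkkkkkkkkkkkkkkkkkkk.........................##
118 ...#.......................##########################.kkkkkkkk.kkkkkkkk#kkkkkkkkkkkkkkkkkkkkkkkkkkkkkkk.............#######.......
120 ...#.......................##########################kkkkkkkkkkkkkk
[... 13253 characters left out ...]
kkkkkkkkkkk###kkkkkkkk##############..............###.................
228 ################kkk...wwww#k##kkkkkkkkkkkkkkkkkkkkkkk#########................###...................
230 ###############kkk..wwww##kkk####kkk.kkkkkkkkkkkkkk####.....................###.....................
232 ##############k...wwww####kk...........kkkkkkk....####....................###.......................
234 ############....wwww####...........................ww##................####.........................
236 ###########...Gwwww###..................................#............####...........................
238 ##########..Gwwww###....................................###.......####..............................
```

Over the pan, the visible bulb (left edge at side column 232, widest near row 174) matches the predicted position at the pan centre and z≈140. The grip is steady at 60 N, so I'm handing the job in.

```bash
python3 -c "
from h import *
print(ctrl.get_state()['qd'].round(4)); print(ctrl.close_job())"
```

```text
[-0.0008 -0.0014 -0.0012  0.0011 -0.0001 -0.0013]
the job is handed in; nothing more can be done
None
```

I handed the job in with the garlic held still in the tongs over the middle of the saucepan, about 6 cm above the rim by estimate; the hand-in returned no verdict.

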